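# Oil and rock a tight locating block out of an engraving fixture

## Task

The red-headed locating block is stuck in the engraving fixture: take the brush from its stand, dip its tip in the white oil pot, touch it to the brass oil cup on the fixture, and stand the brush back in its stand. Then grip the block by its red head and rock it back and forth lengthwise, at least a few degrees to each side and several times, easing it up a little as you rock; a straight pull would bring the whole nest up off its plate. Finish still holding the block level right above its pocket, with its foot just clear of the nest (about 1 to 3 cm), and leave everything else where it stands.

Things in the scene. Friction and masses are not known exactly. Their poses are not given: they have to be found in the camera images.
- brush_center (a point): centre of the upright round brush (130 mm long; blue handle 14 mm diameter from 44 to 130 mm above the tip, brass ferrule 14 mm, dark 12 mm bristle end at the bottom; 40 g), 65 mm above its tip; z points up along the handle. At the start it stands loosely in the stand with its upper 85 mm showing
- brush_tip (a point): flat lower end of the brush, 65 mm below its centre
- stand: light wooden brush stand, 60 x 60 x 50 mm, fixed; origin at the centre of its underside, on the bench
- stand_hole0 (a point): mouth of the stand's hole, at the centre of its top face 50 mm above the bench: 21 mm diameter, 45 mm deep, chamfered at the rim
- pot: small white open oil pot, 60 mm across the rim (about 50 mm inside), 40 mm high, walls 4 mm, loose, 300 g; origin at the centre of its underside
- plate: dark steel base plate of the fixture, 130 x 170 x 12 mm, fixed to the bench; origin at the centre of its underside. The nest stands on it, the pocket's centre above its origin. x runs across the block, y along the pocket: the direction in which the block is rocked (rotation about x)
- nest_mouth (a point): centre of the pocket's mouth on the nest's top face, 48 mm above the bench. The aluminium nest is 90 (x) x 110 (y) x 36 mm; its pocket is 26 (x) x 52 (y) mm and 26 mm deep. Two steel guide dowels show flush in its top
- nest (a joint): height of the nest above its seat on the plate (m): 0 seated. It is only held down by its weight of about 19 N, and two sprung plungers (from -x, 12 mm below the top, 16 mm either side of the middle) grip the block by friction, about 30 N in all, until it has risen some 12 mm: pulling the block straight up lifts the nest
- oil_cup (a point): top centre of the brass oil cup, a 22 mm disc 3 mm high on the nest's top face, 31 mm from the pocket's centre towards the plate's -x, 51 mm above the bench
- block_center (a point): centre of the locating block, 38 mm above its underside; about 200 g. Axes as the plate's when seated: x thickness, y length, z up. Red head 22 (x) x 36 (y) x 50 mm, wholly above the nest when seated; steel foot below it 22 x 42 x 26 mm, resting on a keel 10 mm long in y, so that it can tip about 0.14 rad either way in y; 5 mm of play at each end of the pocket
- block_foot (a point): middle of the block's underside, 38 mm below its centre
- block_top (a point): middle of the block's top, 38 mm above its centre
- ring_steel: loose steel finger ring, 25 mm across, 8 mm high; bystander
- ring_gold: loose gold-coloured finger ring, 23 mm across, 7 mm high; bystander
- ring_dark: loose dark finger ring, 26 mm across, 8 mm high; bystander
- spare: spare block with a blue head, lying on its side, 92 x 22 x 22 mm; bystander
- loupe: black loupe, 32 mm diameter, 34 mm high; bystander
- tin: amber glass jar with a steel cap, 56 mm diameter, 55 mm high; bystander

How it is judged:
By the outcome, as a careful person would: the job done as asked, in the order asked, and still so for the second after the job is handed in, while the arm keeps its last pose, push and grip.
It also fails if it takes over 67 s, if anything falls off the work surface, if the arm or the gripper's body presses on something with over 40 N, if the wrist force passes 120 N, or if a joint passes its speed limit or range.

## Robot

A 6-joint arm with a two-finger parallel gripper is mounted at the origin on the work surface. World frame = base frame: x ahead of the robot, y to its left, z up, the work surface at z = 0. Lengths are in m, angles in degrees, forces in N, time in s.
With the tool pointing down it reaches from about 0.325 to 0.775 m from the base axis. Payload 5.5 kg.
Tool frame: the origin (TCP) lies at the centre of the arm's flange, where the gripper is bolted on; the fingertips stand 182 mm ahead of it and the grasp point (between the pads) lies 163 mm ahead of it; z points along the fingers, y is the line along which they close (so a half turn about z gives the same grasp; the last joint's range is limited). The gripper opens to 88 mm and grips with 3 to 60 N. Pads are 20 mm wide; open, the fingers measure 115 mm over their backs; the gripper's body (75 mm by 178 mm) begins 61 mm behind the grasp point.
Start: joints at [-77.103, 5.22, 70.514, -0, 104.267, -3.249], TCP at [0.167, -0.576, 0.405] pointing down, gripper open.
Joint ranges: [-164.24, 164.24], [-49.07, 125.15], [9.68, 141.18], [-86.29, 266.29], [3.28, 154.24], [-151.56, 151.56]. Speed limits (degrees/s): [147.25, 147.25, 172.46, 180, 180, 180].

## Interface

Orientations are given as [roll, pitch, yaw] about the fixed x, y, z axes, in that order (R = Rz(yaw) Ry(pitch) Rx(roll)).
In Python, from station import r gives the robot as it stands. The module is installed in compiled form; this text tells all that it offers. Calls block until the motion is done:
- r.reach(position, orientation): joint-space move of the TCP to a pose.
- r.servo_line(position, rotation=None, speed=0.15): straight line of the TCP; rotation=None keeps the orientation; speed is the mean speed in m/s.
- r.move_joints(angles): joint-space move.
- r.let_go() and r.grab(squeeze=None): open the fingers fully, or close them until they stop; squeeze is the grip in N (None keeps the last).
- r.wait(seconds).
- r.inverse_kinematics(position, orientation): joint angles nearest the present ones, or None.
- r.sense(): the state.
- r.snapshot(name): name is "scene" or "side" or "wrist"; returns a dict with "frame" (480x640x3 uint8, red, green, blue), "fx", "fy", "cx", "cy" (pixels), "R" (3x3) and "t" (3): a world point X has camera coordinates R X + t. Camera axes: x right, y down, z forward; pixel columns grow to the right and rows downward; lengths in m; the calibration is good to about 2 mm. A picture is of the moment at which its call begins. There is no depth.
A pose or a line that the arm cannot do raises r.IKError and nothing moves.
- r.hand_in(): hands the job in; it is judged then, once.
The state is a dict: "clock": time; "joints": joint angles; "joint_vel": joint speeds; "joint_torque": joint torques, N m; "tcp_pos": TCP position; "orientation": TCP orientation; "contact_force": force on the tool from outside, world axes, zero at the start; "torque": the same for the moment, N m; "opening": finger opening in m; "gripper_force": force on a finger pad.
Only numpy, scipy, OpenCV 4.12 (cv2) and the standard library are available. Lean on these libraries where they do the work, as an engineer would, in place of code of your own. Each camera call takes 0.05 s, during which the arm holds its last target. There are 200 camera calls.

## Working session

There is one attempt and no reset: what is moved stays moved. The work goes in short steps, each a Python script; the robot and the scene stay as the last script left them, time stands still between calls to the robot, and variables do not carry over. Pictures are saved under pics/ and viewed, at most 10 in all, crops included, and the job is handed in when it is done.

```bash
mkdir -p pics
cat > h.py <<'E'
import numpy as np, cv2
from station import r
def snap(n,f=None):
    s=r.snapshot(n)
    if f: cv2.imwrite('pics/'+f,cv2.cvtColor(s['frame'],cv2.COLOR_RGB2BGR))
    for k in('R','t'): s[k]=np.array(s[k])
    return s
def ray(s,u,v):
    d=s['R'].T@np.array([(u-s['cx'])/s['fx'],(v-s['cy'])/s['fy'],1]); c=-s['R'].T@s['t']
    return c,d/np.linalg.norm(d)
def onz(s,u,v,z):
    c,d=ray(s,u,v); return c+d*(z-c[2])/d[2]
def tri(*rs):
    A=np.zeros((3,3));b=np.zeros(3)
    for c,d in rs:
        P=np.eye(3)-np.outer(d,d);A+=P;b+=P@c
    return np.linalg.solve(A,b)
def proj(s,X):
    p=s['R']@np.array(X)+s['t'];return s['fx']*p[0]/p[2]+s['cx'],s['fy']*p[1]/p[2]+s['cy']
E
python3 - <<'E'
from h import *
np.set_printoptions(precision=3,suppress=True)
for n in('scene','side'):
    s=snap(n,n+'0.png');print(n,-s['R'].T@s['t'],s['R'][2],s['fx'])
    import pickle;pickle.dump(s,open(n+'.pkl','wb'))
print(r.sense())
E
```

```text
scene [ 1.141 -0.436  1.173] [-0.413  0.374 -0.831] 603.7648504844448
side [0.158 0.696 0.941] [ 0.363 -0.556 -0.748] 613.27929633394
{'clock': 0.1, 'joints': array([-77.104,   5.258,  70.575,   0.001, 104.267,  -3.251]), 'joint_vel': array([-0.051, -0.06 , -0.108, -0.035,  0.03 ,  0.033]), 'joint_torque': array([  0.004, -44.786, -40.757,   0.07 ,   0.028,  -0.   ]), 'tcp_pos': array([ 0.167, -0.576,  0.404]), 'orientation': array([-179.901,   -0.006,   16.147]), 'contact_force': array([-0.39 ,  0.301,  0.161]), 'torque': array([-0.069, -0.044,  0.01 ]), 'gripper_force': 0.0, 'opening': 0.0877949395333004}
```

View pics/scene0.png

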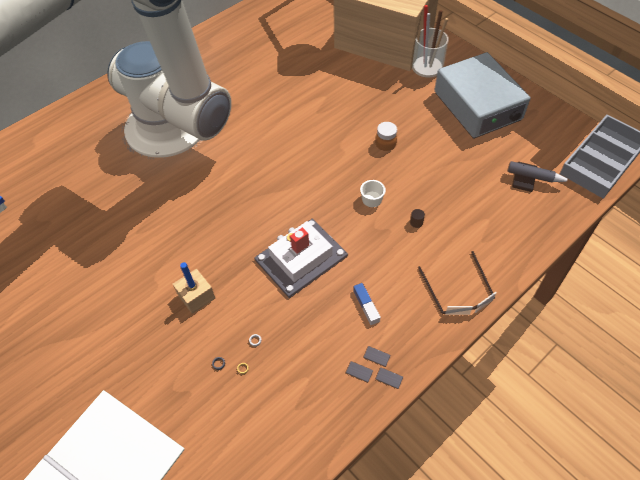

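View pics/side0.png

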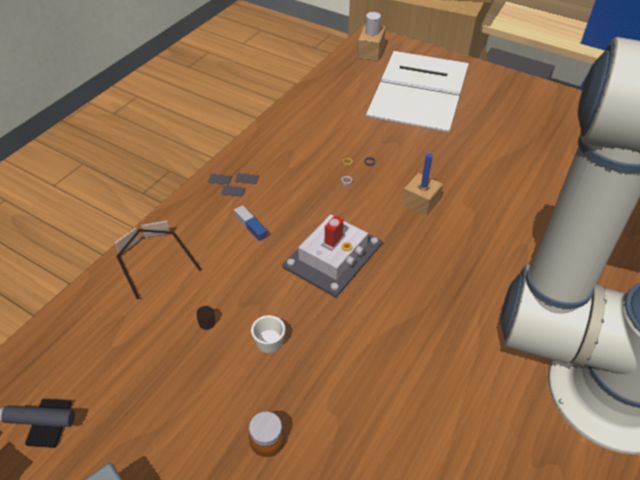

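Scene view: brush top at (186,264), stand (193,292), pot (373,193), and red head (299,240). Side view: brush top at (429,155), pot (268,333), red head (334,230), and oil cup (347,247), on the robot-facing side of the nest.

Run:
```python
from h import *
import pickle
np.set_printoptions(precision=4,suppress=True)
S={n:pickle.load(open(n+'.pkl','rb')) for n in('scene','side')}
roi={'scene':dict(red=(280,220,325,260),blue=(170,250,205,300),pot=(355,178,392,212),plate=(250,215,352,298)),
'side':dict(red=(315,205,355,250),blue=(410,140,445,200),pot=(245,310,292,355),plate=(275,210,390,300))}
C={}
for n,s in S.items():
    h=cv2.cvtColor(s['frame'],cv2.COLOR_RGB2HSV)
    def m(k,f):
        x0,y0,x1,y1=roi[n][k];M=np.zeros(h.shape[:2],bool);M[y0:y1,x0:x1]=f(h[y0:y1,x0:x1].astype(int));return np.argwhere(M)[:,::-1]
    R=m('red',lambda a:((a[...,0]<6)|(a[...,0]>172))&(a[...,1]>170)&(a[...,2]>80))
    B=m('blue',lambda a:(a[...,0]>100)&(a[...,0]<130)&(a[...,1]>130))
    P=m('pot',lambda a:(a[...,1]<60)&(a[...,2]>90))
    D=m('plate',lambda a:(a[...,1]<110)&(a[...,2]<130))
    C[n]=dict(red=R.mean(0),blue=B.mean(0),pot=P.mean(0))
    for k,v in(('R',R),('B',B),('P',P)): print(n,k,len(v),v.min(0),v.max(0),v.mean(0))
    e=cv2.fitEllipse(cv2.convexHull(P.astype(np.int32)));print('pot ell',e)
    # rim
    print('potcenter z.02',onz(s,*C[n]['pot'],.022))
    q=cv2.approxPolyDP(cv2.convexHull(D.astype(np.int32)),6,True)[:,0]
    print('plate',[(tuple(p),onz(s,*map(float,p),.012)[:2]) for p in q])
for k in('red','blue','pot'): print(k,tri(*[ray(S[n],*C[n][k]) for n in S]))
```

```text
scene R 51 [290 228] [306 241] [297.549  235.3922]
scene B 143 [181 263] [194 287] [187.4196 274.7063]
scene P 528 [360 180] [385 206] [372.1174 192.3883]
pot ell ((372.28515625, 192.49021911621094), (25.794668197631836, 26.987884521484375), 5.023497581481934)
potcenter z.02 [0.5431 0.2322 0.022 ]
plate [((np.int32(347), np.int32(254)), array([0.6238, 0.0721])), ((np.int32(290), np.int32(297)), array([ 0.6188, -0.0936])), ((np.int32(255), np.int32(260)), array([ 0.4934, -0.0901])), ((np.int32(312), np.int32(219)), array([0.4969, 0.079 ]))]
side R 192 [326 216] [342 245] [331.6302 231.5833]
side B 127 [422 154] [431 186] [426.4724 169.2441]
side P 1000 [251 315] [285 352] [268.25  332.707]
pot ell ((268.2842102050781, 332.7761535644531), (34.319053649902344, 37.465492248535156), 9.019404411315918)
potcenter z.02 [0.5494 0.2247 0.022 ]
plate [((np.int32(382), np.int32(242)), array([ 0.484 , -0.0836])), ((np.int32(335), np.int32(297)), array([0.4933, 0.0868])), ((np.int32(282), np.int32(266)), array([0.6203, 0.0775])), ((np.int32(342), np.int32(223)), array([ 0.5798, -0.0862]))]
red [ 0.5504 -0.0012  0.0814]
blue [ 0.4722 -0.2395  0.0965]
pot [0.5466 0.2282 0.0288]
```

Run:
```python
from h import *
np.set_printoptions(precision=4,suppress=True)
for y,yaw in((0,0),(90,90),(180,180),(-90,-90)):
    print(yaw,[r.inverse_kinematics(p,[180,0,yaw]) for p in([.472,-.24,.3],[.555,-.005,.3])])
r.reach([.43,-.24,.36],[180,0,0])
s=snap('wrist','w1.png');print(-s['R'].T@s['t'],s['R'],r.sense()['tcp_pos'],r.sense()['clock'])
import pickle;pickle.dump(s,open('w1.pkl','wb'))
r.reach([.52,-.0,.36],[180,0,0])
s=snap('wrist','w2.png');pickle.dump(s,open('w2.pkl','wb'))
print(r.sense()['clock'])
a=np.hstack([cv2.imread('pics/w1.png'),cv2.imread('pics/w2.png')]);cv2.imwrite('pics/w12.png',cv2.resize(a,(800,300),interpolation=cv2.INTER_AREA))
```

```text
0 [array([-30.6337,  -5.4138,  91.7277,  -0.    ,  93.6861,  59.3663]), array([-4.0282, -1.4496, 87.9204, -0.    , 93.5292, 85.9718])]
90 [array([-30.6337,  -5.4138,  91.7277,   0.    ,  93.6861, -30.6337]), array([-4.0282, -1.4496, 87.9204,  0.    , 93.5292, -4.0282])]
180 [array([ -30.6337,   -5.4138,   91.7277,    0.    ,   93.6861, -120.6337]), array([ -4.0282,  -1.4496,  87.9204,   0.    ,  93.5292, -94.0282])]
-90 [array([-30.6337,  -5.4138,  91.7277,  -0.    ,  93.6861, 149.3663]), None]
[ 0.5136 -0.2405  0.3404] [[-0.0013 -1.     -0.0005]
 [-0.9545  0.0011  0.2981]
 [-0.2981  0.0008 -0.9545]] [ 0.4298 -0.2408  0.3601] 1.7333
2.7917
```

View pics/w12.png

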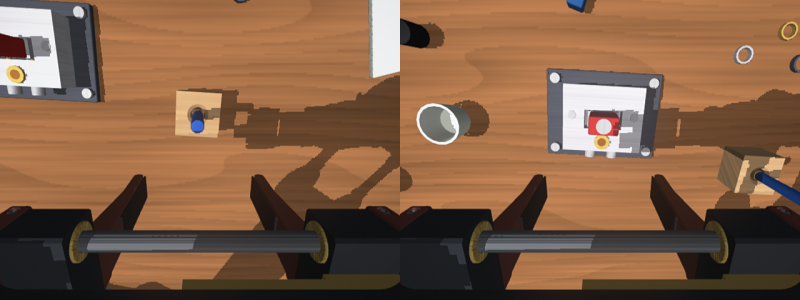

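Left panel (w1): stand top centred near (317,180) with the brush top at about (316,202). Right panel (w2): plate corners near (238,110)/(420,118)/(404,252)/(240,244), oil cup at (323,228), and pot rim at about (70,197), all in full-picture pixels.

Run:
```python
from h import *
import pickle
np.set_printoptions(precision=4,suppress=True)
w1,w2=[pickle.load(open(f'w{i}.pkl','rb')) for i in(1,2)]
def mask(s,box,f):
    h=cv2.cvtColor(s['frame'],cv2.COLOR_RGB2HSV).astype(int);x0,y0,x1,y1=box
    M=np.zeros(h.shape[:2],np.uint8);M[y0:y1,x0:x1]=f(h[y0:y1,x0:x1]);
    n,l,st,c=cv2.connectedComponentsWithStats(M);i=1+st[1:,4].argmax();return np.argwhere(l==i)[:,::-1].astype(np.int32)
w=mask(w1,(270,130,365,230),lambda a:(a[...,0]<30)&(a[...,2]>195)&(a[...,1]<150))
print(len(w),w.min(0),w.max(0)); box=cv2.minAreaRect(w);print(box)
print('stand',onz(w1,*box[0],.05),[onz(w1,*p,.05)[:2] for p in cv2.boxPoints(box)])
b=mask(w1,(280,140,350,230),lambda a:(a[...,0]>100)&(a[...,0]<130)&(a[...,1]>120))
print('blue',b.min(0),b.max(0))
top=b[b[:,1]>b[:,1].max()-20];c=(b[:,0].mean(),b[:,1].max()-10);print('brush top',onz(w1,*map(float,c),.135))
p=mask(w2,(220,100,430,265),lambda a:(a[...,1]<90)&(a[...,2]<125))
q=cv2.approxPolyDP(cv2.convexHull(p),8,True)[:,0];Q=[onz(w2,*map(float,x),.012)[:2] for x in q];print('plate',q.tolist(),Q,np.mean(Q,0))
o=mask(w2,(300,210,345,250),lambda a:(a[...,0]>12)&(a[...,0]<32)&(a[...,1]>130)&(a[...,2]>130))
e=cv2.fitEllipse(cv2.convexHull(o));print('cup',e,onz(w2,*e[0],.051))
n=mask(w2,(220,100,430,250),lambda a:(a[...,1]<40)&(a[...,2]>190))
q=cv2.minAreaRect(n);print('nest',q,onz(w2,*q[0],.048),[onz(w2,*x,.048)[:2] for x in cv2.boxPoints(q)])
rd=mask(w2,(290,165,370,225),lambda a:((a[...,0]<6)|(a[...,0]>172))&(a[...,1]>150)&(a[...,2]>150))
print('red',rd.min(0),rd.max(0),onz(w2,*rd.mean(0),.098))
pt=mask(w2,(15,155,115,235),lambda a:(a[...,1]<60)&(a[...,2]>205))
e=cv2.fitEllipse(cv2.convexHull(pt));print('pot rim',e,onz(w2,*e[0],.04))
cv2.imwrite('pics/c.png',cv2.resize(cv2.imread('pics/w2.png')[90:270,220:440],None,fx=3,fy=3))
```

```text
3537 [280 144] [354 219]
((315.25640869140625, 182.52069091796875), (72.49046325683594, 71.44548034667969), 4.610649585723877)
stand [ 0.475  -0.2383  0.05  ] [array([ 0.4466, -0.2041]), array([ 0.5065, -0.2111]), array([ 0.5018, -0.2706]), array([ 0.4413, -0.2674])]
blue [306 178] [325 211]
brush top [ 0.4751 -0.2387  0.135 ]
plate [[420, 121], [401, 252], [237, 243], [236, 109]] [array([ 0.6156, -0.0941]), array([ 0.4894, -0.0859]), array([0.4992, 0.081 ]), array([0.6261, 0.0727])] [ 0.5576 -0.0066]
cup ((322.4633483886719, 226.54434204101562), (22.80139923095703, 23.163393020629883), 63.190086364746094) [ 0.5267 -0.005   0.051 ]
nest ((324.0235900878906, 193.58705139160156), (132.64077758789062, 113.728759765625), 3.2704875469207764) [ 0.5553 -0.0063  0.048 ] [array([0.5073, 0.0564]), array([0.6052, 0.0455]), array([ 0.5991, -0.0634]), array([ 0.4999, -0.0639])]
red [301 187] [350 216] [ 0.5592 -0.0036  0.098 ]
pot rim ((59.88407897949219, 198.0133819580078), (58.768592834472656, 73.81499481201172), 131.2394561767578) [0.5504 0.2286 0.04  ]
```

View pics/c.png

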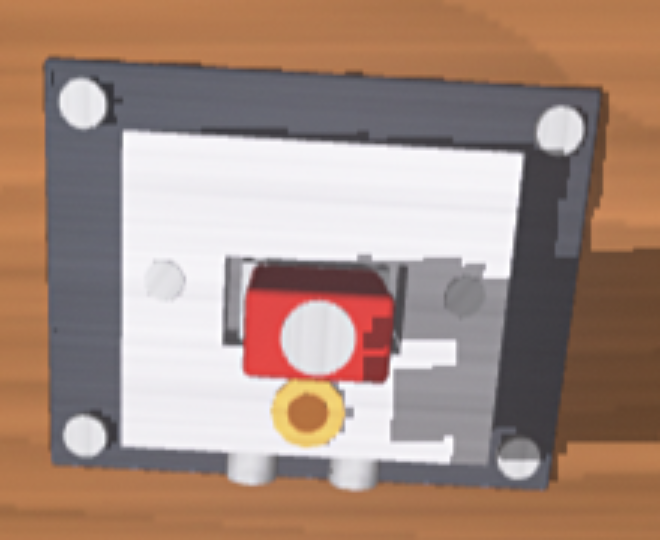

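Plate is at (0.5576,-0.0066) with yaw about -3.5°, and the cup at (0.5267,-0.005) agrees with that. Stand and brush are at (0.475,-0.239), standing upright. Now I'll take the brush.

Run:
```python
from h import *
np.set_printoptions(precision=4,suppress=True)
x,y=.4751,-.2388
r.reach([x,y,.35],[180,0,0])
r.servo_line([x,y,.263],speed=.12)
r.grab(25)
s=r.sense();print(s['opening'],s['gripper_force'],s['contact_force'])
r.servo_line([x,y,.263+.075],speed=.12)
s=r.sense();print(s['opening'],s['gripper_force'],s['contact_force'],s['tcp_pos'],s['clock'])
for n in('wrist','scene','side'):
    g=snap(n,f'b_{n}.png');u,v=proj(g,[x,y,.08]);u,v=int(u),int(v);print(n,u,v,proj(g,[x,y,.205]))
    import pickle;pickle.dump(g,open(f'b_{n}.pkl','wb'))
I=[]
for n in('wrist','scene','side'):
    g=pickle.load(open(f'b_{n}.pkl','rb'));u,v=map(int,proj(g,[x,y,.10]));k=90 if n=='wrist' else 40
    im=cv2.imread(f'pics/b_{n}.png');im=cv2.copyMakeBorder(im,k,k,k,k,0)[v:v+2*k,u:u+2*k]
    print(n,'origin',u-k,v-k,'scale',266/(2*k));I.append(cv2.resize(im,(266,266)))
cv2.imwrite('pics/b3.png',np.hstack(I))
```

```text
0.013428469627395807 24.999952018260956 [-0.193   0.3714  0.4089]
0.0137117432745733 24.999890327453613 [-0.1736  0.3954 -0.8628] [ 0.475  -0.2388  0.3371] 6.525
wrist 318 253 (np.float64(318.7968523766202), np.float64(360.0218514381983))
scene 189 279 (np.float64(176.33443603592735), np.float64(246.81345621074007))
side 423 175 (np.float64(432.36489307869726), np.float64(126.59010870139471))
wrist origin 228 172 scale 1.4777777777777779
scene origin 147 234 scale 3.325
side origin 384 127 scale 3.325
```

View pics/b3.png

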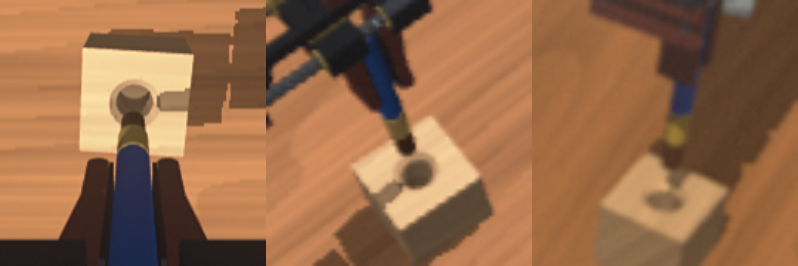

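Wrist crop: stand hole at about (318.7,240.3), with the bristle end just below it at (318,248). Scene crop: tip at about (189,279.7). Side crop: tip at about (427,176). The brush is held near upright; I'll measure the tip by mask.

Run:
```python
from h import *
import pickle
np.set_printoptions(precision=4,suppress=True)
G={n:pickle.load(open(f'b_{n}.pkl','rb')) for n in('wrist','scene','side')}
g=G['wrist'];print('hole',onz(g,318.7,240.3,.05),'fx',g['fx'])
# axis of the handle/ferrule in scene & side: project expected axis points and compare with mask centre lines
for n,g in G.items():
    h=cv2.cvtColor(g['frame'],cv2.COLOR_RGB2HSV).astype(int)
    for z in(.083,.09,.105,.115,.125,.135):
        u,v=proj(g,[.475,-.2388,z]);row=int(round(v));k=20 if n=='wrist' else 8
        xs=np.arange(int(u)-k,int(u)+k+1);a=h[row,xs]
        print(n,z,'%.1f %d'%(u,row),' '.join('%d/%d/%d'%tuple(p) for p in a[::(3 if n=='wrist' else 1)]) if z in(.083,.09) else '', 'blue c', xs[(a[:,0]>100)&(a[:,0]<130)&(a[:,1]>100)].mean() if ((a[:,0]>100)&(a[:,0]<130)&(a[:,1]>100)).any() else None,'ferrule c',xs[(a[:,0]>=17)&(a[:,0]<32)&(a[:,1]>150)].mean() if ((a[:,0]>=17)&(a[:,0]<32)&(a[:,1]>150)).any() else None)
```

```text
hole [ 0.4756 -0.239   0.05  ] fx 339.9375638624697
wrist 0.083 318.5 255 18/96/241 18/97/241 18/98/240 17/101/240 12/125/90 11/129/73 14/139/75 13/133/69 11/129/65 13/121/78 15/105/221 19/96/242 19/96/241 18/96/241 blue c None ferrule c None
wrist 0.09 318.5 258 19/95/245 19/94/244 19/95/245 19/91/246 14/129/111 19/141/127 19/136/103 18/137/99 19/138/100 14/134/80 19/93/248 19/94/244 19/94/244 19/94/244 blue c None ferrule c None
wrist 0.105 318.5 266  blue c None ferrule c None
wrist 0.115 318.5 271  blue c None ferrule c None
wrist 0.125 318.5 278  blue c 327.0 ferrule c None
wrist 0.135 318.6 284  blue c 328.0 ferrule c None
scene 0.083 189.5 279 16/102/229 16/98/236 17/96/242 18/93/243 18/95/242 14/109/189 13/122/92 10/133/48 12/147/45 10/142/45 13/113/113 14/108/196 15/105/222 15/103/225 16/100/234 17/97/239 17/95/241 blue c None ferrule c None
scene 0.09 188.8 277 12/141/197 12/141/196 13/128/212 14/107/224 15/102/227 14/109/178 13/121/93 9/135/49 9/138/48 10/133/46 9/130/45 10/125/59 15/105/222 17/97/239 17/99/236 16/101/233 16/101/233 blue c None ferrule c None
scene 0.105 187.3 273  blue c None ferrule c None
scene 0.115 186.3 271  blue c None ferrule c None
scene 0.125 185.2 268  blue c 184.5 ferrule c None
scene 0.135 184.2 266  blue c 184.5 ferrule c None
side 0.083 423.9 174 14/152/153 14/141/170 15/127/187 15/119/197 15/120/196 15/121/181 15/121/162 14/128/129 14/129/93 12/146/75 10/135/81 10/137/80 11/134/76 11/132/77 13/143/89 13/142/99 13/147/97 blue c None ferrule c None
side 0.09 424.3 171 13/156/147 13/158/152 13/156/149 13/157/122 13/145/100 13/148/93 13/137/93 12/137/84 12/137/80 15/144/87 15/154/93 15/149/94 13/142/88 13/142/86 13/144/92 13/142/95 13/146/96 blue c None ferrule c None
side 0.105 425.3 166  blue c None ferrule c 426.5
side 0.115 426.0 162  blue c None ferrule c None
side 0.125 426.7 158  blue c 429.0 ferrule c None
side 0.135 427.4 155  blue c 429.5 ferrule c None
```

```bash
python3 - <<'E'
from h import *
np.set_printoptions(precision=3,suppress=True)
r.servo_line([.475,-.2388,.40],speed=.15)
P=[.548,.229]
r.servo_line(P+[.40],speed=.3)
r.servo_line(P+[.269],speed=.12); r.wait(.3)
s=r.sense();print('dip',s['tcp_pos'],s['contact_force'],s['clock'])
r.servo_line(P+[.38],speed=.15)
C=[.5267,-.005]
r.servo_line(C+[.38],speed=.25)
r.servo_line(C+[.316],speed=.1); r.wait(.2)
b=r.sense()['contact_force'];z=.316
while z>.304:
    z-=.001; r.servo_line(C+[z],speed=.03); f=r.sense()['contact_force']
    if f[2]-b[2]>2: break
r.wait(.3);s=r.sense();print('touch',z,s['tcp_pos'],f-b,s['contact_force']-b,s['clock'])
snap('scene','t_scene.png');g=snap('side','t_side.png')
r.servo_line(C+[.39],speed=.12)
E
python3 -c "
import cv2,numpy as np
a=cv2.imread('pics/t_scene.png')[190:310,230:370];b=cv2.imread('pics/t_side.png')[180:300,270:410]
cv2.imwrite('pics/t.png',cv2.resize(np.hstack([a,b]),(800,343)))"
```

```text
dip [0.548 0.229 0.27 ] [-0.298 -0.349 -0.428] 10.5083
touch 0.308 [ 0.527 -0.005  0.309] [-1.727 -0.596  5.979] [-1.904 -0.435  4.948] 15.7833
```

View pics/t.png

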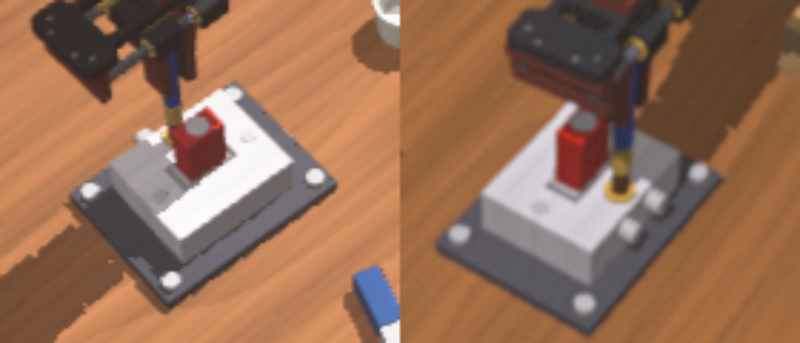

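The side crop shows the bristle end standing on the brass cup, with about 5 N contact. Next I'll return the brush.

Run:
```python
from h import *
np.set_printoptions(precision=3,suppress=True)
H=[.4754,-.239]
r.servo_line(H+[.39],speed=.25)
r.servo_line(H+[.318],speed=.15);r.wait(.2)
b=r.sense()['contact_force'];z=.318
while z>.2645:
    z-=.006; r.servo_line(H+[max(z,.264)],speed=.08); f=r.sense()['contact_force']-b
    if np.linalg.norm(f)>8: print('stop',z,f);break
r.wait(.2);s=r.sense();print(s['tcp_pos'],s['contact_force']-b,s['clock'])
if z<.27:
    r.let_go();r.servo_line(H+[.36],speed=.15)
    r.reach([.43,-.24,.36],[180,0,0])
    print(r.sense()['clock'])
g=snap('wrist','ret.png');cv2.imwrite('pics/retc.png',g['frame'][100:260,220:420,::-1])
```

```text
[ 0.475 -0.239  0.264] [-0.9   -0.408 -0.492] 21.1083
23.4083
```

View pics/retc.png

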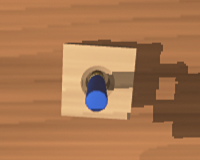

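Brush is back upright in its stand, with its top at about (96,100) in the crop. Next I'll grip the head, with the fingers closing along the pocket, and start rocking.

```bash
cat > rock.py <<'E'
from h import *
from scipy.spatial.transform import Rotation as Ro
np.set_printoptions(precision=2,suppress=True)
X,Y,YAW,L=.5576,-.0066,-3.5,.219
R0=Ro.from_euler('xyz',[180,0,YAW],degrees=True)
ax=Ro.from_euler('z',YAW,degrees=True).apply([1,0,0])
def pose(th,lift):
    q=Ro.from_rotvec(np.radians(th)*ax)
    return (np.array([X,Y,.022+lift])+q.apply([0,0,L])).tolist(),(q*R0).as_euler('xyz',degrees=True).tolist()
def go(th,lift,speed=.06):
    p,o=pose(th,lift); r.servo_line(p,o,speed=speed)
    s=r.sense();f=s['contact_force'];print(th,'%.1f'%(lift*1e3),f,s['torque'],'%.4f'%s['tcp_pos'][2],'t%.1f'%s['clock']);return f[2]
E
python3 - <<'E'
from rock import *
p,o=pose(0,.09); r.reach(p,o)
go(0,0,.12)
r.grab(50); s=r.sense();print(s['opening'],s['contact_force'],s['torque'],s['clock'])
lift=.0003
go(3,lift);
for th in(6,0,-6,0,6,0,-6,0):
    lift+=.0003
    if go(th,lift)<-14: break
g=snap('side','r1.png');h=snap('scene','r1s.png')
cv2.imwrite('pics/r1c.png',cv2.resize(np.hstack([h['frame'][190:310,230:370,::-1],g['frame'][180:300,270:410,::-1]]),(800,343)))
E
```

```text
0 0.0 [ 0.13 -0.1  -0.23] [-0.   -0.04 -0.01] 0.2420 t25.4
0.035808943377802965 [ 0.34 -2.52  0.54] [-0.34  0.06  0.15] 26.25
3 0.3 [-0.32  1.57 -1.64] [ 0.45 -0.1   0.18] 0.2408 t26.6
6 0.6 [ 0.75  3.6  -1.98] [ 0.99 -0.31  0.16] 0.2401 t26.9
0 0.9 [ 1.25 -3.59 -2.85] [-0.54  0.01  0.11] 0.2418 t27.5
-6 1.2 [ 0.36 -7.63 -2.54] [-1.33 -0.07  0.2 ] 0.2409 t28.0
0 1.5 [ 2.8  -1.86 -5.35] [-0.14 -0.47  0.01] 0.2420 t28.5
6 1.8 [ 2.89  4.38 -6.38] [ 0.53 -0.58 -0.04] 0.2412 t29.1
0 2.1 [ 0.76 -3.22 -4.8 ] [-0.36 -0.24  0.17] 0.2431 t29.6
-6 2.4 [ 0.36 -5.61 -3.74] [-1.01 -0.32  0.21] 0.2423 t30.1
0 2.7 [ 1.28  1.55 -6.39] [ 0.32 -0.52  0.02] 0.2434 t30.7
```

View pics/r1c.png

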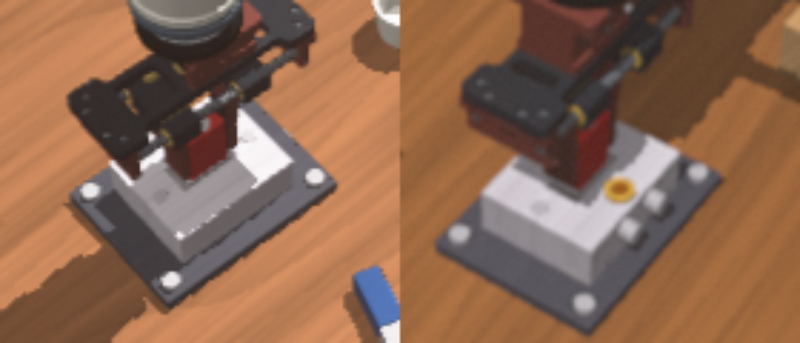

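The head is gripped between the fingers and the nest is still seated on the plate. Pull stays below about 7 N, so I'll continue the rocking.

Run:
```python
from rock import *
lift=.0027;seq=[6,0,-6,0];i=0;f=0;low=0
while (lift<.0145 or i%2) and r.sense()['clock']<52:
    if f>-13: lift+=.0004
    f=go(seq[i%4],lift,.065);i+=1
```

```text
6 3.1 [ 1.97  5.23 -6.22] [ 1.15 -0.43 -0.03] 0.2431 t31.3
0 3.5 [ 1.36 -0.78 -4.55] [-0.06 -0.32  0.05] 0.2446 t31.8
-6 3.9 [ 0.43 -4.8  -4.21] [-1.   -0.08  0.13] 0.2439 t32.3
0 4.3 [ 0.23  0.06 -3.2 ] [ 0.27 -0.19  0.08] 0.2454 t32.8
6 4.7 [ 1.2   3.9  -4.04] [ 0.87 -0.36 -0.03] 0.2444 t33.3
0 5.1 [ 0.02 -0.   -3.57] [-0.33 -0.14  0.14] 0.2461 t33.8
-6 5.5 [-0.07 -5.13 -2.72] [-0.73 -0.13  0.16] 0.2455 t34.3
0 5.9 [ 2.03  0.72 -6.44] [ 0.36 -0.49  0.02] 0.2466 t34.8
6 6.3 [ 1.55  4.59 -5.67] [ 0.75 -0.47 -0.05] 0.2462 t35.3
0 6.7 [ 0.98 -1.38 -3.27] [-0.22 -0.24  0.09] 0.2479 t35.8
-6 7.1 [-0.14 -5.23 -3.35] [-1.02 -0.07  0.17] 0.2472 t36.3
0 7.5 [ 0.47  1.38 -3.32] [ 0.11 -0.26  0.08] 0.2485 t36.8
6 7.9 [ 0.68  4.32 -2.81] [ 1.08 -0.24 -0.09] 0.2478 t37.3
0 8.3 [ 1.84 -0.05 -4.02] [-0.13 -0.16  0.09] 0.2494 t37.8
-6 8.7 [-1.17 -4.84  1.29] [-0.97  0.25  0.07] 0.2491 t38.3
0 9.1 [ 1.41 -0.38 -6.52] [-0.14 -0.61  0.04] 0.2495 t38.8
6 9.5 [ 1.05  4.56 -3.93] [ 0.88 -0.24  0.07] 0.2495 t39.3
0 9.9 [-0.37 -0.5  -1.56] [-0.34 -0.06  0.08] 0.2512 t39.8
-6 10.3 [-2.8  -3.45  3.37] [-0.77  0.47 -0.14] 0.2510 t40.3
0 10.7 [-1.32 -1.46  1.52] [-0.12  0.27  0.17] 0.2519 t40.8
6 11.1 [-2.9   1.11  5.35] [0.4  0.53 0.24] 0.2514 t41.3
0 11.5 [-1.28 -1.59  3.  ] [-0.4   0.33  0.03] 0.2525 t41.8
-6 11.9 [-2.86 -2.12  5.2 ] [-0.48  0.57 -0.14] 0.2523 t42.3
0 12.3 [-0.38  0.09 -0.04] [0.27 0.16 0.04] 0.2530 t42.8
6 12.7 [-3.52  2.21  5.57] [0.6  0.61 0.16] 0.2530 t43.3
0 13.1 [-1.66 -0.88  1.32] [-0.17  0.4   0.01] 0.2538 t43.8
-6 13.5 [-3.36 -2.87  4.81] [-0.45  0.76 -0.12] 0.2536 t44.3
0 13.9 [-1.36  1.1  -1.85] [0.13 0.34 0.05] 0.2542 t44.8
6 14.3 [-2.41  2.13 -0.58] [0.42 0.54 0.13] 0.2541 t45.3
0 14.7 [-2.33  1.22 -2.22] [ 0.22  0.52 -0.02] 0.2555 t45.8
```

Run:
```python
from rock import *
lift=.0147
for th in(-5,0):
    lift+=.0005; go(th,lift)
for lift in(.017,.019,.021,.024,.028):
    if go(0,lift,.03)<-12: print('high');break
else:
    go(0,.047,.06); r.wait(.5); s=r.sense();print(s['opening'],s['contact_force'],s['clock'])
g=snap('side','f.png');h=snap('scene','fs.png')
cv2.imwrite('pics/fc.png',cv2.resize(np.hstack([h['frame'][190:310,230:370,::-1],g['frame'][180:300,270:410,::-1]]),(800,343)))
```

```text
-5 15.2 [-3.16  0.69 -2.37] [0.09 0.62 0.03] 0.2552 t46.2
0 15.7 [-3.34  0.27 -1.16] [-0.01  0.72  0.06] 0.2566 t46.7
0 17.0 [-4.13 -0.84 -2.08] [-0.27  0.66  0.01] 0.2580 t47.0
0 19.0 [-2.29  0.57 -0.  ] [ 0.08  0.52 -0.01] 0.2605 t47.2
0 21.0 [-0.38 -0.17 -1.76] [-0.01  0.03 -0.01] 0.2628 t47.5
0 24.0 [-0.54  0.56 -1.63] [ 0.02 -0.04  0.  ] 0.2655 t47.7
0 28.0 [-0.57 -0.46 -1.72] [-0.02  0.01  0.08] 0.2694 t48.0
0 47.0 [-0.5   0.94 -1.84] [ 0.04 -0.03 -0.01] 0.2888 t48.5
0.035686101644792266 [ 0.25 -0.16 -2.28] 48.95
```

View pics/fc.png

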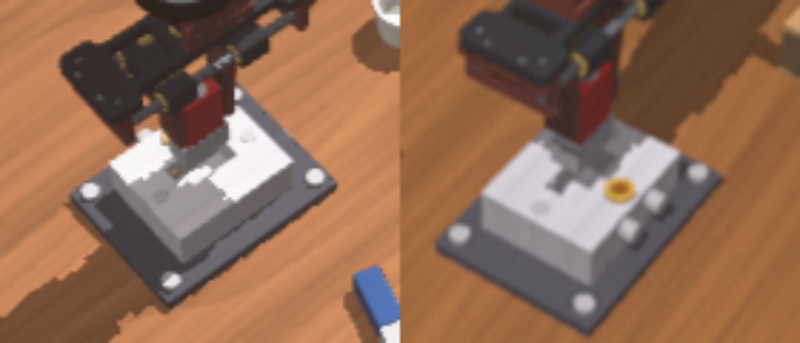

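The block is out and the nest is still seated. For the final check, I'll overlay the expected outline of the level block on both views.

Run:
```python
from rock import *
q=Ro.from_euler('z',YAW,degrees=True);I=[]
for n,(x0,y0) in(('scene',(270,205)),('side',(305,190))):
    s=snap(n);im=cv2.resize(s['frame'][y0:y0+60,x0:x0+60,::-1],(400,400),interpolation=cv2.INTER_CUBIC);raw=im.copy();k=400/60
    for z0,z1,hy in((.069,.095,.021),(.095,.145,.018)):
        c=[[a*.011,b*hy,z] for z in(z0,z1) for a,b in((1,1),(1,-1),(-1,-1),(-1,1))]
        P=[((np.array(proj(s,q.apply(v)*[1,1,1]+[X,Y,0]))-[x0,y0]+.5)*k).astype(int) for v in c]
        for i in range(4):
            for a,b in((i,(i+1)%4),(i+4,(i+1)%4+4),(i,i+4)): cv2.line(im,tuple(map(int,P[a])),tuple(map(int,P[b])),(0,255,0),1)
    I.append(np.vstack([im,raw]))
cv2.imwrite('pics/ov.png',cv2.resize(np.hstack(I),(600,600)))
```

```text
(no output)
```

View pics/ov.png

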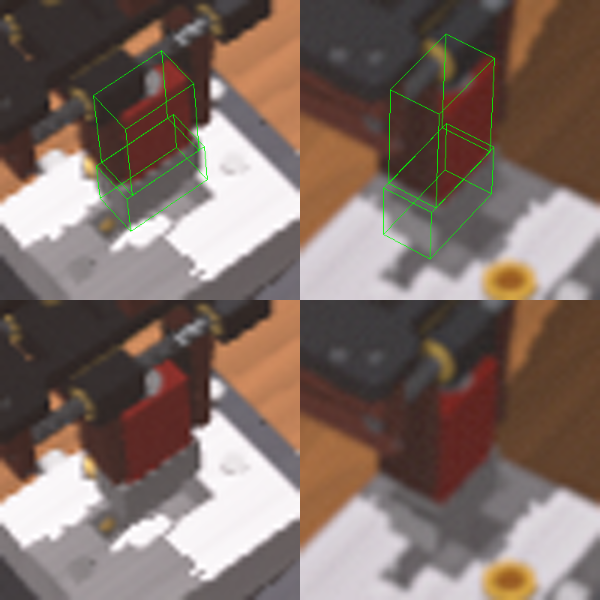

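The block hangs clear at the expected height, but the near vertical edges lean slightly from the overlay (scene near edge bottom at (120,183) against (131,195)). I'll quantify the tilt from those edges.

Run:
```python
from rock import *
q=Ro.from_euler('z',YAW,degrees=True)
def edge(s,sx,sy,tx,ty,zs):
    P=[]
    for z in zs:
        v=Ro.from_euler('xyz',[tx,ty,0],degrees=True).apply([sx*.011,sy*.018,z-.11])+[0,0,.11]
        P.append(proj(s,q.apply(v)+[X,Y,0]))
    P=np.array(P);return np.polyfit(P[:,1],P[:,0],1)[0]
for n,sx,sy in(('scene',1,-1),('side',-1,1)):
    s=snap(n);zs=np.linspace(.100,.125,9)
    red=cv2.GaussianBlur(s['frame'][...,0].astype(np.float32),(3,3),0)
    V=[];U=[]
    v0=proj(s,q.apply([sx*.011,sy*.018,.098])+[X,Y,0]);v1=proj(s,q.apply([sx*.011,sy*.018,.125])+[X,Y,0])
    for v in range(int(v1[1]),int(v0[1])+1):
        uc=v0[0]+(v1[0]-v0[0])*(v-v0[1])/(v1[1]-v0[1]);xs=np.arange(int(uc)-4,int(uc)+6)
        d=np.abs(np.diff(red[v,xs]));i=d.argmax();w=d[max(0,i-1):i+2];U.append((w*(xs[max(0,i-1):i+2]+.5)).sum()/w.sum());V.append(v)
    k=np.polyfit(V,U,1);print(n,np.round(U,1),'slope',k[0],'exp',edge(s,sx,sy,0,0,zs),'d/dtx',edge(s,sx,sy,1,0,zs)-edge(s,sx,sy,0,0,zs),'d/dty',edge(s,sx,sy,0,1,zs)-edge(s,sx,sy,0,0,zs))
```

```text
scene [294.7 294.7 294.8 295.3 295.4 291.8 291.8 295.7] slope -0.19025821807241294 exp 0.11085635326675156 d/dtx 0.02757475843041668 d/dty -0.017368465351364853Traceback (most recent call last):
  File "<stdin>", line 16, in <module>
ValueError: operands could not be broadcast together with shapes (2,) (3,)
```

Run:
```python
from rock import *
q=Ro.from_euler('z',YAW,degrees=True);s=snap('wrist','wf.png');s0=r.sense();print(s0['tcp_pos'],s0['orientation'],s0['clock'])
def pr(ty,y,x=.011):
    o=[]
    for z in(.145,.095,.069):
        v=Ro.from_euler('y',ty,degrees=True).apply([x,y,z-.134])+[0,0,.134]
        o.append(np.round(proj(s,q.apply(v)+[X,Y,0]),1))
    return o
for ty in(-4,0,4): print(ty,*pr(ty,.0))
print('left/right',*pr(0,.018),*pr(0,-.018),'topback',pr(0,0,-.011)[0])
u0=int(pr(0,0)[0][0])
for du in(-12,0,12):
    print(u0+du)
    print(' '.join('%d:%d,%d,%d'%(v,*s['frame'][v,u0+du]) for v in range(150,400,3)) if du==0 else '')
h=s['frame'].astype(int);m=((h[...,0]>2*h[...,1]+15)&(h[...,0]>2*h[...,2]+15)).astype(np.uint8)
m[:, :u0-70]=0;m[:,u0+70:]=0
for v in range(150,400,6):
    c=np.flatnonzero(m[v]); 
    if len(c): print(v,c.min(),c.max(),len(c),end=' | ')
```

```text
[ 0.56 -0.01  0.29] [180.   -0.   -3.5] 49.3
-4 [318.6 323.5] [318.5 269.4] [318.4 250.8]
0 [318.6 320.9] [318.4 273.4] [318.4 257.2]
4 [318.6 318.3] [318.4 277.5] [318.4 263.7]
left/right [274.7 320.9] [285.7 273.4] [289.5 257.2] [362.6 320.9] [351.2 273.4] [347.3 257.2] topback [318.6 366.2]
306

318
150:205,139,92 153:201,136,90 156:199,135,90 159:198,135,91 162:65,58,59 165:110,111,120 168:113,113,123 171:112,114,123 174:113,114,124 177:114,115,125 180:116,117,128 183:115,116,128 186:100,99,109 189:82,80,86 192:97,95,98 195:94,92,95 198:227,224,232 201:251,250,252 204:251,250,252 207:250,249,251 210:250,250,252 213:251,250,252 216:248,248,250 219:248,246,249 222:248,247,250 225:250,249,251 228:249,248,250 231:250,249,251 234:250,250,251 237:250,250,251 240:250,249,251 243:167,165,172 246:250,249,252 249:245,244,247 252:249,249,251 255:250,248,251 258:158,156,162 261:92,91,94 264:92,91,94 267:91,89,93 270:89,88,91 273:94,92,96 276:95,62,64 279:87,48,50 282:87,48,50 285:85,45,48 288:86,46,47 291:86,44,45 294:86,42,44 297:86,43,44 300:84,41,42 303:83,40,41 306:84,39,40 309:83,38,39 312:83,36,36 315:83,35,34 318:83,34,35 321:107,38,37 324:133,40,39 327:123,126,129 330:139,137,141 333:139,137,141 336:139,137,141 339:138,137,140 342:138,136,140 345:138,136,140 348:138,136,139 351:139,137,140 354:138,136,139 357:138,136,140 360:138,136,139 363:134,118,122 366:210,144,92 369:49,41,41 372:48,45,47 375:55,52,54 378:58,56,58 381:63,62,64 384:58,57,58 387:65,63,65 390:74,75,77 393:74,73,76 396:80,80,83 399:81,82,84
330

318 321 335 5 | 324 275 360 86 | 330 276 360 57 | 336 276 359 44 | 342 276 359 40 | 348 276 359 40 | 354 277 359 44 | 360 277 358 54 |
```

From the wrist view, the block's edges (rows 321/275/258, expected 321/273/257) agree with a level block whose foot is about 2 cm clear. Handing in.

```bash
python3 -c "
from station import r
print(r.hand_in())"
```

```text
the job is handed in; nothing more can be done
None
```

The job is handed in at about 49 s: the brush was dipped, touched to the oil cup and put back in its stand, and the block was rocked free with the nest still seated; it is held level about 2 cm above its pocket.

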